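# Fit the grading plate and hold the nut feeder's shutter half open

### The arm

A 6-joint arm with a two-finger parallel gripper is mounted at the origin on the work surface. World frame = base frame: x ahead of the robot, y to its left, z up, the work surface at z = 0. Lengths are in m, angles in degrees, forces in N, time in s.
With the tool pointing down it reaches from about 0.225 to 0.875 m from the base axis. Payload 3.4 kg.
Tool frame: the origin (TCP) lies where the fingers leave the gripper's body, on its centre line; the fingertips stand 73 mm ahead of it and the grasp point (between the pads) lies bot.pinch_z ahead of it (bot.pinch_z is the distance from the TCP to the grasp point, in m); y points along the fingers, z is the direction in which the jaws open and shut, and the axes are right-handed (so a half turn about y gives the same grasp; the last joint's range is limited). The gripper opens to 85 mm and grips with 20 to 120 N. Pads are 22 mm wide; open, the fingers measure 114 mm over their backs; the gripper's body (76 mm by 85 mm) begins 54 mm behind the grasp point. The pads swing forward as they close: fully open they stand 13 mm farther back than shut.
Start: joints at [-70.302, 15.808, 86.224, -0, 77.962, -6.933], TCP at [0.258, -0.514, 0.304] pointing down, gripper open.
Joint ranges: [-165.64, 165.64], [-43.16, 119.46], [12.63, 154.43], [-67.54, 247.53], [6.08, 155.33], [-154.97, 154.97]. Speed limits (degrees/s): [147.25, 147.25, 180, 180, 180, 180].

### API

Orientations are given as [roll, pitch, yaw] about the fixed x, y, z axes, in that order (R = Rz(yaw) Ry(pitch) Rx(roll)).
In Python, from workcell import bot gives the robot as it stands.
- The arm moves only by the tool play_rows, never from a script. Its argument "increments" is a list of rows, each a list of 7 numbers: the shift along the tool's x, y, z in units of 30 mm (1.0 is 30 mm), then the turn, a rotation vector about the tool's x, y, z in units of 8 degrees (1.0 is 8 degrees), then the opening in per cent of the stroke, from 0 (shut) to 100 (fully open). A call has 1 to 20 rows; each row shifts and turns the commanded pose from where the row before left it, along the tool's axes as they then stand; what a row does not reach is not made up. A row lasts 1/8 s, in which the tool goes at most 62.5 mm and 10.7 degrees, less where a joint would pass 70% of its speed; a pose out of reach is approached as far as the arm can. A call is refused whole if a number of a shift passes 1 or a number of a turn 1, either way. A call with a gripper value outside its range is refused whole. The fingers move at their own pace and stop on an object; "squeeze" is the grip in N (left out, the last holds). Time passes only in rows, so rows that do not move let the fingers close. It gives the time, the measured TCP pose, the force and the opening at its end, in the units of the state.
- bot.get_state(): the state, without advancing time (a new reading comes with each control period).
- bot.read_camera(name): name is "side" or "top"; returns the picture (480x640x3 uint8, red, green, blue); there is no depth.
- bot.get_calibration(name): a dict with "vertical_fov" (degrees; the focal length in pixels is half the picture's height over the tangent of half this angle, whatever the lens; pixels are square), "cx", "cy" (the principal point, pixels), "extrinsics" (4x4, takes a point from camera to world coordinates). Camera axes: x right, y up, looking along -z (the intrinsics and any distortion apply to the point x, -y, -z); pixel columns grow to the right and rows downward; lengths in m; the calibration is good to about 2 mm. A picture is of the moment at which its call begins. get_calibration takes no time and is no camera call.
- bot.close_job(): hands the job in, once; it reports no verdict.
The state is a dict: "time_s": time; "qpos": joint angles; "qd": joint speeds; "joint_efforts": joint torques, N m; "eef_pos": TCP position; "eef_rot": TCP orientation; "wrist_force": force on the tool from outside, world axes, zero at the start; "ft_torque": the same for the moment, N m; "finger_gap": finger opening in m.
Only numpy, scipy, OpenCV 4.12 (cv2) and the standard library are available. Lean on these libraries where they do the work, as an engineer would, in place of code of your own. Each camera call takes 0.05 s, during which the arm holds its last target.

### The job

Get the walnut feeder ready for the nuts about to be tipped in: with its shutter still shut, seat the slotted grading plate flat and square in the pocket in front of the feed wall and let go of it. Then slide the sprung shutter by its post to half of its travel, the long middle tick on the scale, and finish while still holding it there, because its spring shuts it as soon as it is let go. Leave the bowl, the jar and the brush where they are.

Things in the scene. Friction and masses are not known exactly. Their poses are not given: they have to be found in the camera images.
- plate_grip (a point): Loose slotted steel grading plate, 84 x 64 x 10 mm (x, y, z), 0.16 kg, flat on the table left or right of the feeder. On its middle stands a dark wooden grip bar, 14 mm thick (x), 44 mm long (y), 10 to 54 mm above the plate's underside: pinch it across x. This point: middle of the bar, 32 mm above the underside; plate's axes. Half a turn makes no difference to the fit.
- pocket (a point): Centre of the floor of the feeder's pocket, 12 mm above the table. 87 x 67 mm inside (x, y), 10 mm deep: the plate, its x along this x, has 1.5 mm to spare on each side and ends flush with the rim, whose upper 7 mm slope out by 4 mm as a lead-in. x: along the feed wall, the way the shutter opens. y: towards the feed wall, about 65 mm from here.
- feeder: The wooden feeder, screwed to the table: base board 190 x 265 mm, 12 mm thick; feed wall across it, 48 mm high; open hopper behind the wall, 50 mm high; pocket before it, centred at x -30, y -70 mm. The wall's top carries a scale of three ticks: shut, half (long), open. Origin on the table under the point where the post is at half travel; axes as the pocket's.
- shutter_post (a point): Post of the aluminium shutter: upright, round, dark wood, 18 mm diameter, 52 to 100 mm above the table; nothing near it is higher than 52 mm. This point is on its axis 76 mm above the table and moves with the shutter; axes as the pocket's. Seen from the pocket it is at y +70 mm, x 0 when shut, +30 mm at half, +60 mm fully open.
- shutter (a joint): Slide of the shutter in m along the pocket's +x: 0 shut (its start), 0.03 half, 0.06 fully open against a stop. A spring shuts it: about 3 N at 0, 9 N at half, 15 N fully open (200 N/m).
- bowl: Bystander: dark wooden bowl, 100 mm across, 45 mm high, on the table on the side of the feeder away from the plate; origin under its middle.
- jar: Bystander: glass jar with a steel lid, 68 mm across, 85 mm high, beyond the feeder; origin under its middle.
- brush: Bystander: hand brush 180 mm long lying beyond the feeder; origin under its middle.
There are look-alikes about, which are no part of the job. Leave any green or yellow look-alike of the part that bears plate_grip alone.

How it is judged (in metres and radians):
On the way, in this order (a step that is already met when the one before it is completed fails the run):
1. the plate is seated flat and square in the pocket and let go, with the shutter still shut (horizontal distance between plate_grip and pocket below 0.003 m and z of plate_grip in the frame of pocket between 0.03 and 0.034 m and angle between plate_grip's own z axis and vertical below 0.04 rad and angle between the x axis of plate_grip and the x axis of pocket, either way round below 0.06 rad and distance between the grasp point and plate_grip above 0.03 m and value of joint shutter below 0.006 m), for 0.2 s.
2. the fingers have the shutter at half travel (value of joint shutter between 0.025 and 0.035 m and contact force between the fingers and shutter above 3 N), for 0.3 s.
At the end, for the whole second after the job is handed in: The plate lies in the pocket within 3 mm of its centre, its underside within 2 mm of the floor, level within 0.04 rad and square within 0.06 rad; the fingers press on the shutter with more than 3 N and hold it still at half travel, 30 mm, within 5 mm; the program finishes while holding it (all of step 2 and horizontal distance between plate_grip and pocket below 0.003 m and z of plate_grip in the frame of pocket between 0.03 and 0.034 m and angle between plate_grip's own z axis and vertical below 0.04 rad and angle between the x axis of plate_grip and the x axis of pocket, either way round below 0.06 rad and velocity of joint shutter between -0.01 and 0.01 m/s); the arm keeps its last pose, push and grip.
It fails at once if the bowl, jar or brush is moved by more than 30 mm (distance of any of bowl, jar, brush from where it was at the start of the episode above 0.03 m).
It also fails if it takes over 58 s, if anything falls off the work surface, if the arm or the gripper's body presses on something with over 40 N, if the wrist force passes 120 N, or if a joint passes its speed limit or range.

## Working session

There is one attempt and no reset: what is moved stays moved. The work goes in short steps, Python scripts to look and compute and a tool call to move; the robot and the scene stay as the last step left them, time stands still between calls to the robot, and variables do not carry over. Pictures are saved under pics/ and viewed, and the job is handed in when it is done.

Besides the shell and the picture viewer there is one more tool, called by a JSON object that holds its "method" and its "body". play_rows: Moves the arm, as the interface text tells. Its arguments: {"type":"object","properties":{"increments":{"type":"array","items":{"type":"array","items":{"type":"number"}}},"squeeze":{"type":"number"}},"required":["increments"]}

```bash
ls; mkdir -p pics; python3 - <<'E'
from workcell import bot
import cv2,json
for n in("side","top"):
    im=bot.read_camera(n); cv2.imwrite(f"pics/{n}0.png",im[:,:,::-1]); print(n,bot.get_calibration(n))
print(bot.get_state(),bot.pinch_z)
E
```

```text
pics
side {'vertical_fov': 46.99274023435916, 'cx': 320.72648069899327, 'cy': 238.3944485273798, 'extrinsics': array([[-0.93208723,  0.2250359 , -0.28385251,  0.17201821],
       [-0.36139879, -0.52453929,  0.77087577,  0.88947181],
       [ 0.02458293,  0.82110741,  0.57024408,  0.73532326],
       [ 0.        ,  0.        ,  0.        ,  1.        ]])}
top {'vertical_fov': 52.020576664902194, 'cx': 311.6408547779415, 'cy': 234.12797414599768, 'extrinsics': array([[ 0.02799854,  0.98545103, -0.16763756,  0.30588249],
       [-0.99955886,  0.02926284,  0.00507585,  0.06389517],
       [ 0.00990755,  0.16742149,  0.98583563,  1.07949451],
       [ 0.        ,  0.        ,  0.        ,  1.        ]])}
{'time_s': 0.1, 'qpos': array([-7.03020729e+01,  1.58426551e+01,  8.62886665e+01, -1.17649974e-03,
        7.79618775e+01, -6.93231714e+00]), 'qd': array([ 0.05125189, -0.14260446, -0.18379695, -0.03216624,  0.00784542,
        0.07084076]), 'joint_efforts': array([ 2.30238984e-03, -4.17699838e+01, -2.46404618e+01, -1.41933942e-04,
        5.77308689e-03,  8.19136375e-06]), 'eef_pos': array([ 0.25760457, -0.51366374,  0.30313462]), 'eef_rot': array([-9.00926565e+01,  1.01070005e-02, -1.53369518e+02]), 'wrist_force': array([-0.2819027 ,  0.24388915, -0.07937497]), 'ft_torque': array([-0.00677372, -0.08705752, -0.0512683 ]), 'finger_gap': 0.08537882687158575} 0.0539
```

View pics/side0.png

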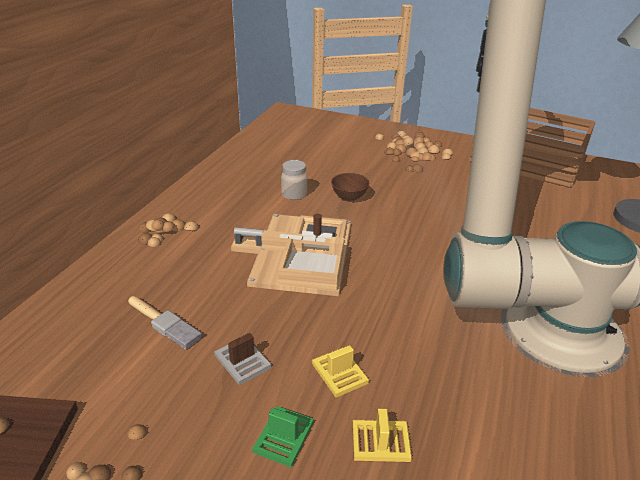

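View pics/top0.png

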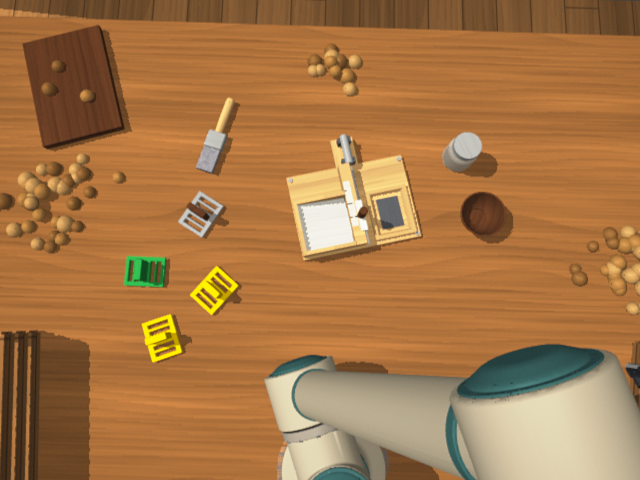

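Candidates (top px / side px): 
- grey plate with a dark bar: (202,214) / (242,357).
- green: (145,272) / (283,435).
- yellow: (215,290) / (340,370).
- yellow: (162,338) / (381,438).

Only the grey one fits the description. I'll check it in close crops.

```bash
python3 - <<'E'
import cv2,numpy as np
t=cv2.imread("pics/top0.png");s=cv2.imread("pics/side0.png")
a=cv2.resize(t[180:250,165:240],(400,373),interpolation=cv2.INTER_CUBIC)
b=cv2.resize(s[320:395,202:282],(400,373),interpolation=cv2.INTER_CUBIC)
cv2.imwrite("pics/crop_plate.png",np.hstack([a,b]))
cv2.imwrite("pics/crop_feed_t.png",cv2.resize(t[125:270,280:430],None,fx=4,fy=4,interpolation=cv2.INTER_CUBIC))
cv2.imwrite("pics/crop_feed_s.png",cv2.resize(s[200:300,225:360],None,fx=5,fy=5,interpolation=cv2.INTER_CUBIC))
E
```

```text
(no output)
```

View pics/crop_plate.png

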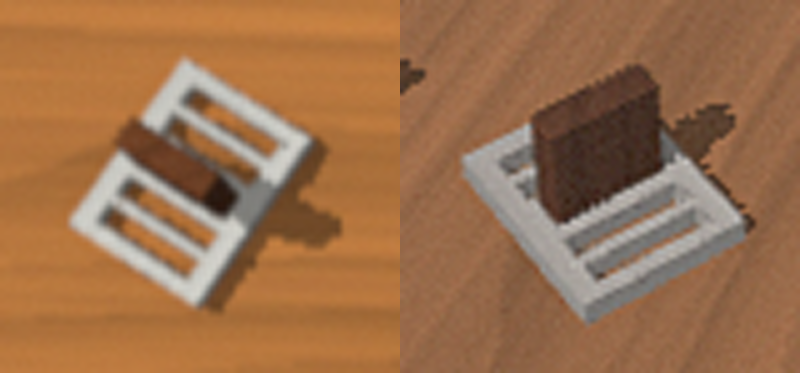

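View pics/crop_feed_t.png

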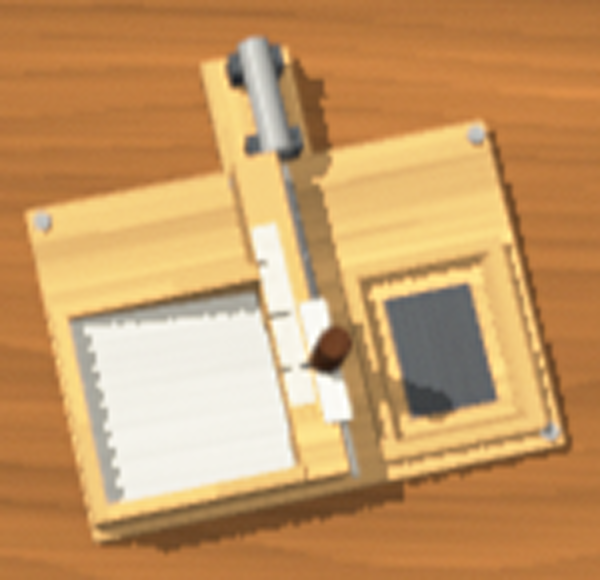

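View pics/crop_feed_s.png

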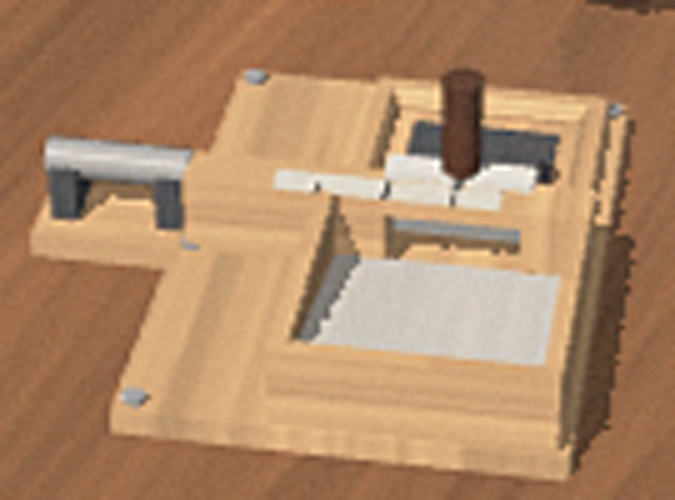

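The crops confirm the grey plate with the dark bar. The post stands at the lowest tick and the other ticks run upward in the top picture, so +x points up-image. That would put the pocket on the right, in the dark recess at top (388,212). I'll check its heights by triangulation before relying on this.

```bash
cat > h.py <<'E'
import numpy as np,cv2
from workcell import bot
C={n:bot.get_calibration(n) for n in("side","top")}
def ray(n,u,v):
    c=C[n];f=240/np.tan(np.radians(c["vertical_fov"]/2));T=c["extrinsics"]
    d=T[:3,:3]@np.array([(u-c["cx"])/f,-(v-c["cy"])/f,-1.]);return T[:3,3],d/np.linalg.norm(d)
def onz(n,u,v,z):
    o,d=ray(n,u,v);return o+d*(z-o[2])/d[2]
def tri(t,s):
    o1,d1=ray("top",*t);o2,d2=ray("side",*s)
    a=np.linalg.lstsq(np.c_[d1,-d2],o2-o1,rcond=None)[0];p,q=o1+a[0]*d1,o2+a[1]*d2
    return (p+q)/2,np.linalg.norm(p-q)
def proj(n,p):
    c=C[n];f=240/np.tan(np.radians(c["vertical_fov"]/2));T=c["extrinsics"]
    q=T[:3,:3].T@(np.asarray(p)-T[:3,3]);return np.array([c["cx"]+f*q[0]/-q[2],c["cy"]-f*q[1]/-q[2]])
E
python3 - <<'E'
from h import *
np.set_printoptions(precision=4,suppress=True)
t=lambda x,y:(280+(x+.5)/4-.5,125+(y+.5)/4-.5)
s=lambda x,y:(225+(x+.5)/5-.5,200+(y+.5)/5-.5)
for nm,a,b in [("screw far left",(42,220),(130,397)),("screw far R",(475,135),(257,75)),("screw near R",(550,430),(617,110)),
 ("post top",(335,345),(463,78)),("tick shut",(288,368),(453,203)),("tick half",(280,313),(386,187)),("tick open",(262,262),(317,186)),
 ("left box corner near",(95,515),(575,455))]:
    print(nm,t(*a),s(*b),*tri(t(*a),s(*b)))
for q in [(42,220),(475,135),(550,430)]: print(onz("top",*t(*q),.013))
for q in [(130,397),(257,75),(617,110)]: print(onz("side",*s(*q),.013))
E
```

```text
screw far left (290.125, 179.625) (250.6, 279.0) [0.6094 0.1101 0.0157] 0.001069027700667589
screw far R (398.375, 158.375) (276.0, 214.6) [ 0.6653 -0.132   0.0177] 8.763285002287787e-05
screw near R (417.125, 232.125) (348.0, 221.6) [ 0.4966 -0.1735  0.0166] 0.002737930415895533
post top (363.375, 210.875) (317.2, 215.2) [ 0.5244 -0.0447  0.102 ] 0.0024107084609242147
tick shut (351.625, 216.625) (315.2, 240.2) [ 0.5215 -0.0258  0.0501] 0.0002377460396921816
tick half (349.625, 202.875) (301.8, 237.0) [ 0.5508 -0.0207  0.0537] 0.00044339544176331106
tick open (345.125, 190.125) (288.0, 236.8) [ 0.5789 -0.0106  0.0529] 0.0006615443367959104
left box corner near (303.375, 253.375) (339.6, 290.6) [0.4363 0.0738 0.0156] 0.015028888839869952
[0.6096 0.1101 0.013 ]
[ 0.6669 -0.1329  0.013 ]
[ 0.4986 -0.1741  0.013 ]
[0.6116 0.1072 0.013 ]
[ 0.6686 -0.1388  0.013 ]
[ 0.4968 -0.1789  0.013 ]
```

```bash
python3 - <<'E'
from h import *
yaw=np.radians(13.4);X=np.array([np.cos(yaw),np.sin(yaw),0]);Y=np.array([-X[1],X[0],0])
# feeder origin from 3 screws would need offset; use post
P=np.array([.5244,-.0447,0])-.07*Y
print("pocket",P)
out=[]
for n,(x0,y0,x1,y1,k) in {"top":(345,165,435,245,5),"side":(285,205,365,265,6)}.items():
    im=cv2.imread(f"pics/{n}0.png");im=cv2.resize(im[y0:y1,x0:x1],None,fx=k,fy=k,interpolation=cv2.INTER_CUBIC)
    for z,hx,hy,col in[(.012,.0435,.0335,(0,0,255)),(.022,.0475,.0375,(0,255,0))]:
        q=np.array([(proj(n,P+sx*hx*X+sy*hy*Y+[0,0,z])+.5-[x0,y0])*k for sx,sy in((1,1),(1,-1),(-1,-1),(-1,1))])
        cv2.polylines(im,[np.int32(q)],True,col,1)
    cv2.imwrite(f"pics/pk_{n}.png",im)
E
```

```text
pocket [ 0.54062235 -0.11279431  0.        ]
```

View pics/pk_top.png

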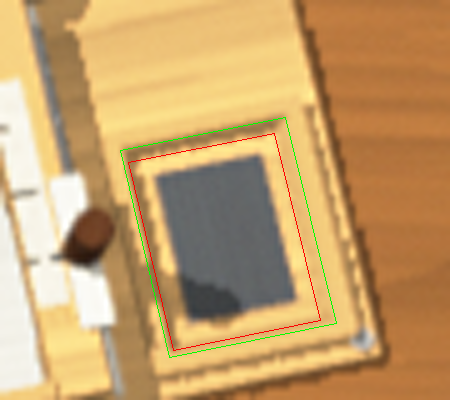

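View pics/pk_side.png

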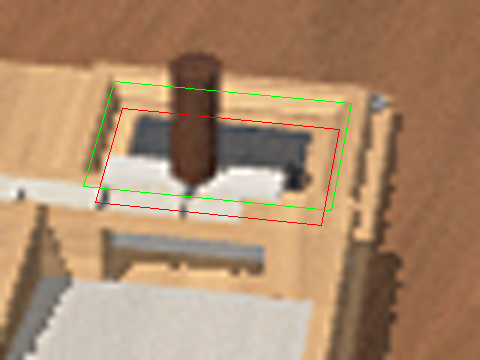

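The overlay confirms it: the pocket is the right-hand recess with the dark inset, and the plate-side box with the white floor is the hopper. Next I'll refine the plate and pocket positions with masks.

```bash
cat > meas.py <<'E'
from h import *
def plate(im):
    r=im[170:255,160:245].astype(int)
    mx,mn=r.max(2),r.min(2)
    g=((mx-mn<25)&(mx>110)).astype(np.uint8)
    return g
def pocket_dark(im):
    x0,y0=365,185
    r=im[y0:245,x0:425].astype(int);mx,mn=r.max(2),r.min(2)
    # dark bluish grey: blue >= red, below 140
    g=((r[:,:,2]>=r[:,:,0]-8)&(mx<140)).astype(np.uint8)
    c=max(cv2.findContours(g,cv2.RETR_EXTERNAL,cv2.CHAIN_APPROX_NONE)[0],key=cv2.contourArea)
    (cx,cy),wh,a=cv2.minAreaRect(c)
    return (cx+x0,cy+y0),wh,a,cv2.boxPoints(((cx,cy),wh,a))+[x0,y0]
E
python3 - <<'E'
from meas import *
np.set_printoptions(precision=4,suppress=True)
im=cv2.imread("pics/top0.png")[:,:,::-1]
c,wh,a,b=pocket_dark(im);print("dark",c,wh,a)
for z in(.004,.012):
  w=np.array([onz("top",*p,z)[:2] for p in b]);print(z,w.mean(0),onz("top",*c,z),[np.linalg.norm(w[i]-w[i-1]) for i in range(4)],[np.degrees(np.arctan2(*(w[i]-w[i-1])[::-1])) for i in range(4)])
g=plate(im);cs=max(cv2.findContours(g,cv2.RETR_EXTERNAL,cv2.CHAIN_APPROX_NONE)[0],key=cv2.contourArea)
# map contour to world z=.01 then min rect
w=np.array([onz("top",p[0][0]+160,p[0][1]+170,.01)[:2]*1000 for p in cs],np.float32)
print("plate",cv2.minAreaRect(w))
# bar top: dark brown, warm
for n,(x0,y0,x1,y1) in {"top":(160,170,245,255),"side":(205,325,285,395)}.items():
    r=(cv2.imread(f"pics/{n}0.png")[:,:,::-1])[y0:y1,x0:x1].astype(int)
    m=((r.max(2)<115)).astype(np.uint8)
    cv2.imwrite(f"pics/m_{n}.png",cv2.resize(m*255,None,fx=5,fy=5,interpolation=0))
# post shut
E
python3 -c "
import cv2,numpy as np
a=cv2.imread('pics/m_top.png');b=cv2.imread('pics/m_side.png')
h=max(a.shape[0],b.shape[0]);b=cv2.copyMakeBorder(b,0,h-b.shape[0],0,0,0);a=cv2.resize(a,(h*0+390,h*0+390));b=cv2.resize(b,(390,390));cv2.imwrite('pics/m.png',np.hstack([a,b]))"
```

```text
dark (389.7162895202637, 212.10393142700195) (29.306690216064453, 20.38726234436035) 77.00537872314453
0.004 [ 0.5441 -0.1149] [ 0.5439 -0.115   0.004 ] [np.float64(0.06652742931513077), np.float64(0.04628669159914076), np.float64(0.06667688592478815), np.float64(0.04582993597470563)] [np.float64(13.087651194038331), np.float64(-75.02492374855278), np.float64(-167.30103424682414), np.float64(104.80887112286665)]
0.012 [ 0.5423 -0.1136] [ 0.5422 -0.1136  0.012 ] [np.float64(0.06603256910734108), np.float64(0.045942390878995036), np.float64(0.06618091399316264), np.float64(0.04548903280329351)] [np.float64(13.087651194038393), np.float64(-75.02492374855264), np.float64(-167.30103424682403), np.float64(104.80887112286669)]
plate ((526.4810180664062, 305.6675109863281), (64.05436706542969, 83.4001235961914), 59.195560455322266)
```

View pics/m.png

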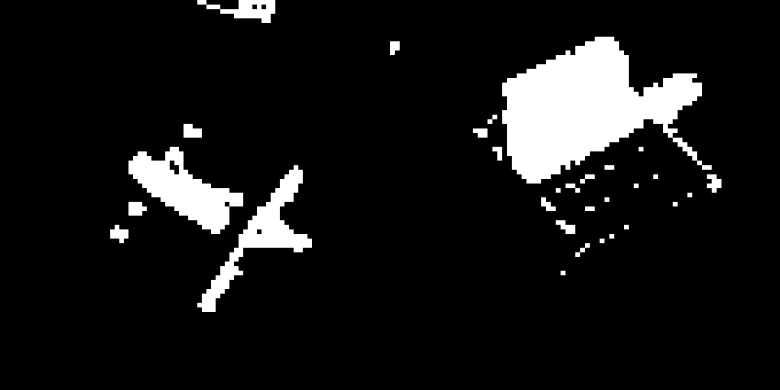

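```bash
cat > go.py <<'E'
import sys
from h import *
from scipy.spatial.transform import Rotation as R
np.set_printoptions(precision=3,suppress=True)
def go(p,theta=None,after=False):
    s=bot.get_state();r=R.from_euler("xyz",s["eef_rot"],degrees=True)
    # desired: tool y straight down, tool x at yaw theta
    th=s["eef_rot"][2] if theta is None else theta
    rt=R.from_euler("xyz",[-90,0,th],degrees=True)
    d=np.array(p)-s["eef_pos"]
    print("t",round(s["time_s"],2),"pos",s["eef_pos"],"rot",s["eef_rot"],"gap",round(s["finger_gap"],4),"F",s["wrist_force"])
    print("world d",d,"units now-axes",r.inv().apply(d)/.03,"units after-turn",rt.inv().apply(d)/.03,"turn",np.degrees((r.inv()*rt).as_rotvec())/8)
E
python3 - <<'E'
from go import *
go([.5265,.3057,.25],-121.5)
t=lambda x,y:(165+(x+.5)/5.333-.5,180+(y+.5)/5.333-.5)
w=np.array([onz("top",*t(*q),.01)[:2] for q in((185,58),(317,140),(200,307),(70,220))])
print(w.mean(0),[np.degrees(np.arctan2(*(w[i]-w[i-1])[::-1])) for i in range(4)])
E
```

```text
t 0.1 pos [ 0.258 -0.514  0.303] rot [ -90.093    0.01  -153.37 ] gap 0.0854 F [-0.282  0.244 -0.079]
world d [ 0.269  0.819 -0.053] units now-axes [-20.254   1.808 -20.394] units after-turn [-27.971   1.771  -6.628] turn [ 0.011 -3.984 -0.004]
[0.527 0.305] [np.float64(-31.3581382738364), np.float64(-120.33056262427819), np.float64(148.49911066011362), np.float64(58.13158749491289)]
```

{"method": "play_rows", "body": {"increments": [[-1, 0, -1, 0, 0, 0, 100], [-1, 0, -1, 0, 0, 0, 100], [-1, 0, -1, 0, 0, 0, 100], [-1, 0, -1, 0, 0, 0, 100], [-1, 0, -1, 0, 0, 0, 100], [-1, 0, -1, 0, 0, 0, 100], [-1, 0, -1, 0, 0, 0, 100], [-1, 0, -1, 0, 0, 0, 100], [-1, 0, -1, 0, 0, 0, 100], [-1, 0, -1, 0, 0, 0, 100], [-1, 0, -1, 0, 0, 0, 100], [-1, 0, -1, 0, 0, 0, 100], [-1, 0, -1, 0, 0, 0, 100], [-1, 0, -1, 0, 0, 0, 100], [-1, 0, -1, 0, 0, 0, 100], [-1, 0.3, -1, 0, 0, 0, 100], [-1, 0.3, -1, 0, 0, 0, 100], [-1, 0.3, -1, 0, 0, 0, 100], [-1, 0.3, -1, 0, 0, 0, 100], [-0.2, 0.4, -0.4, 0, 0, 0, 100]]}}

```text
time_s: 2.6
eef_pos: [0.5123, 0.2664, 0.2549]
eef_rot: [-90.0, 0.0, -153.3]
wrist_force: [-0.0, -0.2, 0.3]
finger_gap: 0.0856
```

{"method": "play_rows", "body": {"increments": [[0, 0, 0, 0, -1, 0, 100], [0, 0, 0, 0, -1, 0, 100], [0, 0, 0, 0, -1, 0, 100], [0, 0, 0, 0, -1, 0, 100], [0, 0, 0, 0, -0.05, 0, 100], [0, 0, 0, 0, 0, 0, 100], [0, 0, 0, 0, 0, 0, 100]]}}

```text
time_s: 3.48
eef_pos: [0.5116, 0.2642, 0.2558]
eef_rot: [-90.0, -0.0, -121.0]
wrist_force: [-0.5, -0.4, -1.1]
finger_gap: 0.0858
```

```bash
python3 - <<'E'
from go import *
go([.5265,.3055,.092],-121)
for n in("side","top"):
    cv2.imwrite(f"pics/{n}1.png",bot.read_camera(n)[:,:,::-1])
a=cv2.imread("pics/side1.png")[230:430,150:350];b=cv2.imread("pics/top1.png")[150:350,110:310]
cv2.imwrite("pics/p1.png",cv2.resize(np.hstack([a,b]),None,fx=2,fy=2))
E
```

```text
t 3.48 pos [0.512 0.264 0.256] rot [ -90.003   -0.02  -121.041] gap 0.0858 F [-0.542 -0.394 -1.082]
world d [ 0.015  0.041 -0.164] units now-axes [-1.438  5.459 -0.285] units after-turn [-1.436  5.459 -0.285] turn [ 0.    -0.005  0.003]
```

View pics/p1.png

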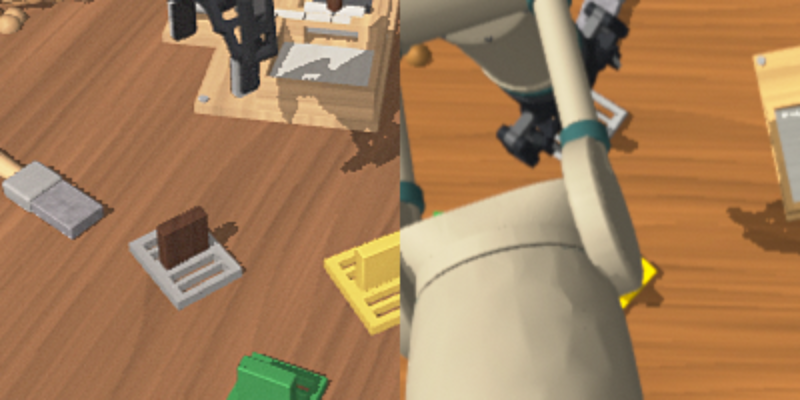

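{"method": "play_rows", "body": {"increments": [[-0.72, 0, -0.14, 0, 0, 0, 100], [-0.72, 0, -0.14, 0, 0, 0, 100], [0, 0.8, 0, 0, 0, 0, 100], [0, 0.8, 0, 0, 0, 0, 100], [0, 0.8, 0, 0, 0, 0, 100], [0, 0.8, 0, 0, 0, 0, 100], [0, 0.3, 0, 0, 0, 0, 100], [0, 0, 0, 0, 0, 0, 100]]}}

```text
time_s: 4.58
eef_pos: [0.5269, 0.3064, 0.1504]
eef_rot: [-90.0, -0.0, -121.0]
wrist_force: [-0.2, -0.2, -0.1]
finger_gap: 0.0853
```

```bash
python3 - <<'E'
from go import *
go([.5265,.3055,.092],-121)
cv2.imwrite("pics/side2.png",bot.read_camera("side")[:,:,::-1])
a=cv2.imread("pics/side2.png")[270:400,180:310]
cv2.imwrite("pics/p2.png",cv2.resize(a,None,fx=4,fy=4))
E
```

```text
t 4.58 pos [0.527 0.306 0.15 ] rot [ -90.025   -0.027 -120.954] gap 0.0853 F [-0.248 -0.224 -0.089]
world d [-0.    -0.001 -0.058] units now-axes [0.033 1.948 0.004] units after-turn [0.033 1.948 0.004] turn [0.003 0.006 0.003]
```

View pics/p2.png

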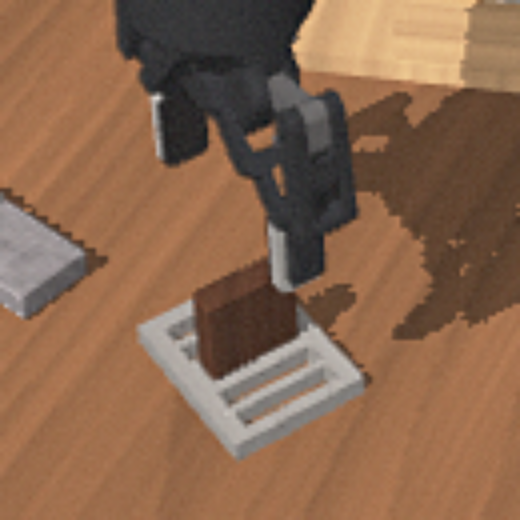

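{"method": "play_rows", "body": {"increments": [[0, 0.7, 0, 0, 0, 0, 100], [0, 0.7, 0, 0, 0, 0, 100], [0, 0.5, 0, 0, 0, 0, 100], [0, 0, 0, 0, 0, 0, 100], [0, 0, 0, 0, 0, 0, 0], [0, 0, 0, 0, 0, 0, 0], [0, 0, 0, 0, 0, 0, 0], [0, 0, 0, 0, 0, 0, 0], [0, 0, 0, 0, 0, 0, 0], [0, 0, 0, 0, 0, 0, 0], [0, 0, 0, 0, 0, 0, 0], [0, 0, 0, 0, 0, 0, 0]], "squeeze": 50}}

```text
time_s: 6.12
eef_pos: [0.5271, 0.3059, 0.0943]
eef_rot: [-90.0, 0.0, -121.0]
wrist_force: [-0.0, -1.0, 4.9]
finger_gap: 0.0135
```

```bash
python3 - <<'E'
from go import *
go([.5265,.3055,.092],-121)
cv2.imwrite("pics/side3.png",bot.read_camera("side")[:,:,::-1])
a=cv2.imread("pics/side3.png")[270:400,180:310]
cv2.imwrite("pics/p3.png",cv2.resize(a,None,fx=4,fy=4))
E
```

```text
t 6.12 pos [0.527 0.306 0.094] rot [ -89.964    0.037 -120.966] gap 0.0135 F [-0.033 -0.968  4.931]
world d [-0.001 -0.    -0.002] units now-axes [ 0.021  0.077 -0.01 ] units after-turn [ 0.021  0.077 -0.01 ] turn [-0.005  0.004 -0.005]
```

View pics/p3.png

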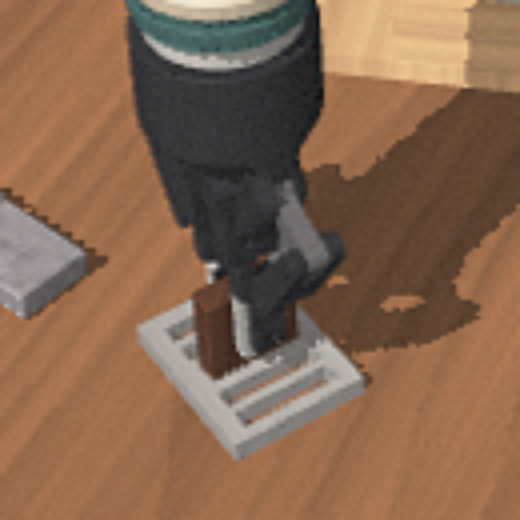

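{"method": "play_rows", "body": {"increments": [[0, -0.3, 0, 0, 0, 0, 0], [0, -0.7, 0, 0, 0, 0, 0], [0, -0.9, 0, 0, 0, 0, 0], [0, -0.9, 0, 0, 0, 0, 0], [0, -0.9, 0, 0, 0, 0, 0], [0, -0.9, 0, 0, 0, 0, 0], [0, -0.6, 0, 0, 0, 0, 0], [0, 0, 0, 0, -0.8, 0, 0], [0, 0, 0, 0, -0.8, 0, 0], [0, 0, 0, 0, -0.8, 0, 0], [0, 0, 0, 0, -0.8, 0, 0], [0, 0, 0, 0, -0.8, 0, 0], [0, 0, 0, 0, -0.8, 0, 0], [0, 0, 0, 0, -0.75, 0, 0], [0, 0, 0, 0, 0, 0, 0]]}}

```text
time_s: 8.05
eef_pos: [0.5262, 0.3056, 0.2492]
eef_rot: [-90.1, -0.0, -76.6]
wrist_force: [1.2, 0.8, -1.4]
finger_gap: 0.0131
```

```bash
python3 - <<'E'
from go import *
go([.5422,-.1136,.25],-76.6)
E
```

```text
t 8.05 pos [0.526 0.306 0.249] rot [-90.11   -0.021 -76.638] gap 0.0131 F [ 1.207  0.827 -1.405]
world d [ 0.016 -0.419  0.001] units now-axes [13.718 -0.017 -2.711] units after-turn [13.716 -0.027 -2.72 ] turn [ 0.014 -0.005  0.003]
```

{"method": "play_rows", "body": {"increments": [[0.5, 0, -0.1, 0, 0, 0, 0], [0.8, 0, -0.16, 0, 0, 0, 0], [0.9, 0, -0.18, 0, 0, 0, 0], [0.9, 0, -0.18, 0, 0, 0, 0], [0.9, 0, -0.18, 0, 0, 0, 0], [0.9, 0, -0.18, 0, 0, 0, 0], [0.9, 0, -0.18, 0, 0, 0, 0], [0.9, 0, -0.18, 0, 0, 0, 0], [0.9, 0, -0.18, 0, 0, 0, 0], [0.9, 0, -0.18, 0, 0, 0, 0], [0.9, 0, -0.18, 0, 0, 0, 0], [0.9, 0, -0.18, 0, 0, 0, 0], [0.9, 0, -0.18, 0, 0, 0, 0], [0.9, 0, -0.18, 0, 0, 0, 0], [0.8, 0, -0.16, 0, 0, 0, 0], [0.5, 0, -0.1, 0, 0, 0, 0], [0.3, 0, -0.06, 0, 0, 0, 0], [0, 0, 0, 0, 0, 0, 0], [0, 0, 0, 0, 0, 0, 0]]}}

```text
time_s: 10.42
eef_pos: [0.5422, -0.1124, 0.2499]
eef_rot: [-90.0, 0.0, -76.5]
wrist_force: [0.2, -0.6, -2.5]
finger_gap: 0.0135
```

```bash
python3 - <<'E'
from go import *
go([.5422,-.1136,.17],-76.6)
for n in("side","top"):
    cv2.imwrite(f"pics/{n}4.png",bot.read_camera(n)[:,:,::-1])
a=cv2.imread("pics/side4.png")[140:300,220:380];b=cv2.imread("pics/top4.png")[120:280,300:460]
cv2.imwrite("pics/p4.png",cv2.resize(np.hstack([a,b]),None,fx=2.5,fy=2.5))
E
```

```text
t 10.43 pos [ 0.542 -0.112  0.25 ] rot [-90.005   0.033 -76.545] gap 0.0135 F [ 0.246 -0.633 -2.52 ]
world d [ 0.    -0.001 -0.08 ] units now-axes [ 0.041  2.662 -0.008] units after-turn [ 0.04   2.662 -0.008] turn [ 0.001  0.007 -0.004]
```

View pics/p4.png

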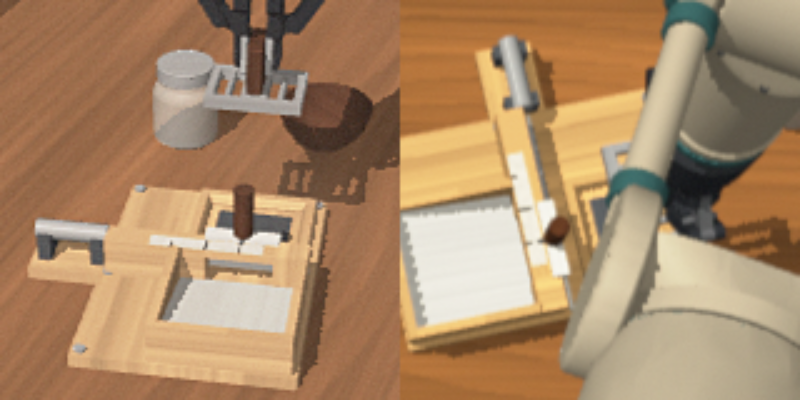

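{"method": "play_rows", "body": {"increments": [[0.04, 0.5, 0, 0, 0, 0, 0], [0, 0.8, 0, 0, 0, 0, 0], [0, 0.9, 0, 0, 0, 0, 0], [0, 0.9, 0, 0, 0, 0, 0], [0, 0.7, 0, 0, 0, 0, 0], [0, 0.4, 0, 0, 0, 0, 0], [0, 0, 0, 0, 0, 0, 0], [0, 0, 0, 0, 0, 0, 0]]}}

```text
time_s: 11.52
eef_pos: [0.5432, -0.1144, 0.1245]
eef_rot: [-89.9, -0.1, -76.6]
wrist_force: [-0.2, 0.8, -1.9]
finger_gap: 0.0136
```

```bash
python3 - <<'E'
from go import *
go([.5422,-.1136,.106],-76.6)
for n in("side","top"):
    cv2.imwrite(f"pics/{n}5.png",bot.read_camera(n)[:,:,::-1])
a=cv2.imread("pics/side5.png")[180:280,270:370];b=cv2.imread("pics/top5.png")[160:260,340:440]
cv2.imwrite("pics/p5.png",cv2.resize(np.hstack([a,b]),None,fx=4,fy=4,interpolation=cv2.INTER_CUBIC))
E
```

```text
t 11.53 pos [ 0.543 -0.114  0.125] rot [-89.928  -0.051 -76.56 ] gap 0.0136 F [-0.218  0.829 -1.904]
world d [-0.001  0.001 -0.019] units now-axes [-0.033  0.617 -0.026] units after-turn [-0.032  0.617 -0.025] turn [-0.009  0.005  0.006]
```

View pics/p5.png

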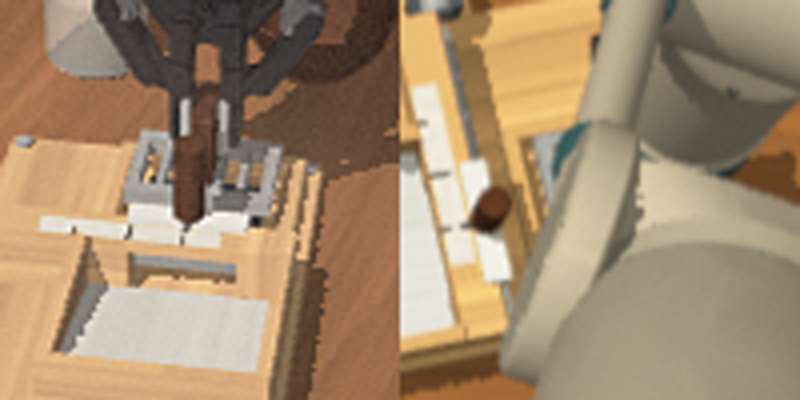

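```bash
python3 - <<'E'
from go import *
im=cv2.imread("pics/side5.png");x0,y0,k=290,190,8
r=cv2.resize(im[y0:y0+60,x0:x0+80],None,fx=k,fy=k,interpolation=cv2.INTER_CUBIC)
ref=cv2.resize(cv2.imread("pics/side0.png")[y0:y0+60,x0:x0+80],None,fx=k,fy=k,interpolation=cv2.INTER_CUBIC)
yaw=np.radians(13.4);X=np.array([np.cos(yaw),np.sin(yaw),0]);Y=np.array([-X[1],X[0],0])
def dr(im,P,z,hx,hy,c):
    q=np.array([(proj("side",np.array([*P,z])+a*hx*X+b*hy*Y)+.5-[x0,y0])*k for a,b in((1,1),(1,-1),(-1,-1),(-1,1))]);cv2.polylines(im,[np.int32(q)],True,c,1)
dr(r,(.5427,-.1140),.0402,.042,.032,(0,0,255))
dr(ref,(.5422,-.1136),.012,.033,.023,(0,0,255))
dr(ref,(.5422,-.1136),.022,.0475,.0375,(0,255,0))
cv2.imwrite("pics/p5b.png",r);cv2.imwrite("pics/p5c.png",ref)
E
```

```text
(no output)
```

View pics/p5b.png

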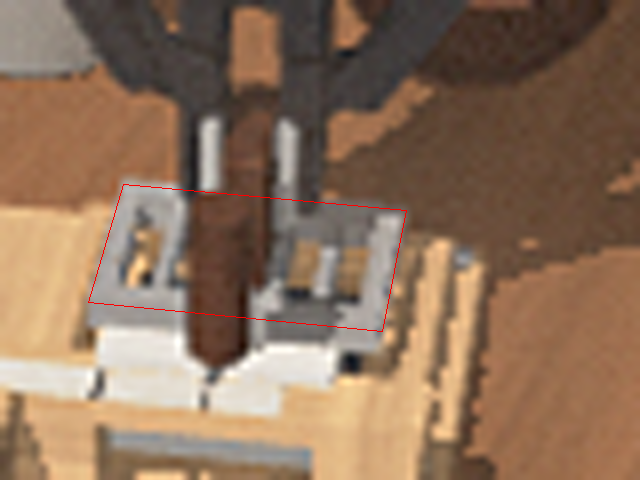

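View pics/p5c.png

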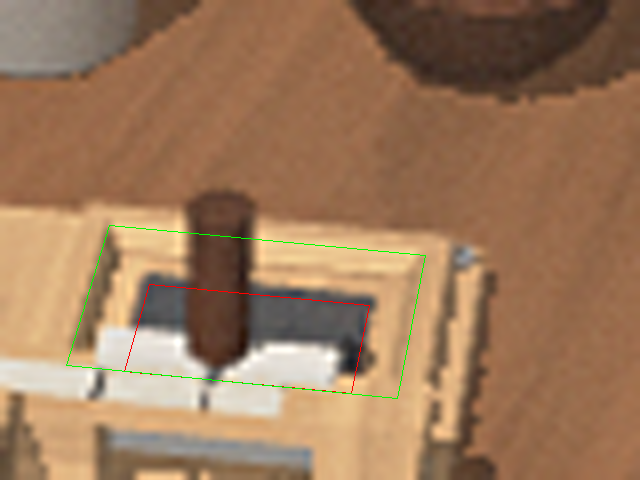

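```bash
python3 - <<'E'
from go import *
t=lambda x,y:(345+(x+.5)/5-.5,165+(y+.5)/5-.5)
s=lambda x,y:(290+(x+.5)/8-.5,190+(y+.5)/8-.5)
print(tri(t(262,155),s(148,275)),tri(t(297,300),s(375,297)))
# rim lines close-up
x0,y0,k=370,180,12
im=cv2.resize(cv2.imread("pics/top0.png")[y0:y0+50,x0:x0+60],None,fx=k,fy=k,interpolation=cv2.INTER_CUBIC)
cv2.imwrite("pics/rt.png",im)
yaw=np.radians(13.4);X=np.array([np.cos(yaw),np.sin(yaw),0]);Y=np.array([-X[1],X[0],0])
for z,hx,hy,c in((.012,.0435,.0335,(0,0,255)),(.022,.0475,.0375,(0,255,0))):
    q=np.array([(proj("top",np.array([.5422,-.1136,z])+a*hx*X+b*hy*Y)+.5-[x0,y0])*k for a,b in((1,1),(1,-1),(-1,-1),(-1,1))]);cv2.polylines(im,[np.int32(q)],True,c,1)
cv2.imwrite("pics/rt2.png",im)
E
```

```text
(array([ 0.58 , -0.129,  0.014]), np.float64(0.0005637347161925508)) (array([ 0.514, -0.145,  0.015]), np.float64(0.0001732843868359602))
```

View pics/rt.png

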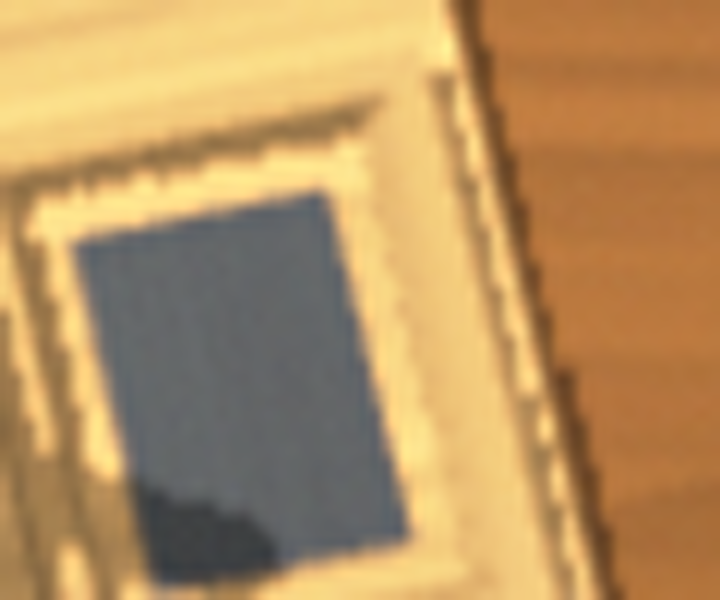

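View pics/rt2.png

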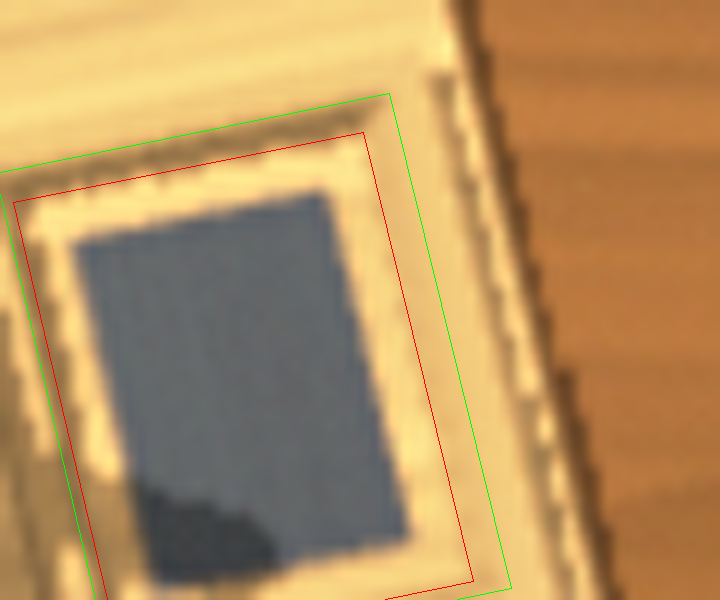

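{"method": "play_rows", "body": {"increments": [[0, 0.1, -0.03, 0, 0, 0, 0], [0, 0.1, 0, 0, 0, 0, 0], [0, 0.1, 0, 0, 0, 0, 0], [0, 0.06, 0, 0, 0, 0, 0], [0, 0, 0, 0, 0, 0, 0], [0, 0, 0, 0, 0, 0, 0]]}}

```text
time_s: 12.38
eef_pos: [0.5418, -0.1145, 0.1131]
eef_rot: [-90.0, -0.0, -76.6]
wrist_force: [-0.9, -0.1, -3.0]
finger_gap: 0.0136
```

```bash
python3 - <<'E'
from go import *
go([.542,-.1148,.106],-76.6)
E
```

```text
t 12.38 pos [ 0.542 -0.114  0.113] rot [-89.995  -0.009 -76.567] gap 0.0136 F [-0.871 -0.051 -2.952]
world d [ 0.    -0.    -0.007] units now-axes [0.012 0.237 0.005] units after-turn [0.012 0.237 0.005] turn [-0.001  0.004  0.001]
```

Bottom edge about 19 mm up with no contact, so it has cleared the rim. I'll continue down slowly.

{"method": "play_rows", "body": {"increments": [[0, 0.08, 0, 0, 0, 0, 0], [0, 0.06, 0, 0, 0, 0, 0], [0, 0.05, 0, 0, 0, 0, 0], [0, 0, 0, 0, 0, 0, 0], [0, 0, 0, 0, 0, 0, 0]]}}

```text
time_s: 13.0
eef_pos: [0.5417, -0.1145, 0.1074]
eef_rot: [-90.0, -0.0, -76.6]
wrist_force: [-0.3, -0.2, -2.2]
finger_gap: 0.0135
```

```bash
python3 - <<'E'
from go import *
go([.542,-.1148,.106],-76.6);print(bot.get_state()["ft_torque"])
E
```

```text
t 13.0 pos [ 0.542 -0.114  0.107] rot [-89.999  -0.006 -76.569] gap 0.0135 F [-0.277 -0.236 -2.227]
world d [ 0.    -0.    -0.001] units now-axes [0.013 0.047 0.006] units after-turn [0.013 0.047 0.006] turn [-0.     0.004  0.001]
[-0.042 -0.029 -0.002]
```

{"method": "play_rows", "body": {"increments": [[0, 0.04, 0, 0, 0, 0, 0], [0, 0.04, 0, 0, 0, 0, 0], [0, 0, 0, 0, 0, 0, 0], [0, 0, 0, 0, 0, 0, 0]]}}

```text
time_s: 13.5
eef_pos: [0.5419, -0.1145, 0.1063]
eef_rot: [-90.0, -0.0, -76.6]
wrist_force: [-2.4, 1.8, 6.0]
finger_gap: 0.0131
```

```bash
python3 - <<'E'
from go import *
go([.542,-.1148,.106],-76.6);print(bot.get_state()["ft_torque"])
cv2.imwrite("pics/side6.png",bot.read_camera("side")[:,:,::-1])
cv2.imwrite("pics/p6.png",cv2.resize(cv2.imread("pics/side6.png")[190:250,290:370],None,fx=8,fy=8,interpolation=cv2.INTER_CUBIC))
E
```

```text
t 13.5 pos [ 0.542 -0.115  0.106] rot [-89.956  -0.037 -76.565] gap 0.0131 F [-2.392  1.763  6.024]
world d [ 0. -0. -0.] units now-axes [0.01  0.01  0.003] units after-turn [0.01  0.01  0.003] turn [-0.006  0.004  0.005]
[0.142 0.422 0.026]
```

View pics/p6.png

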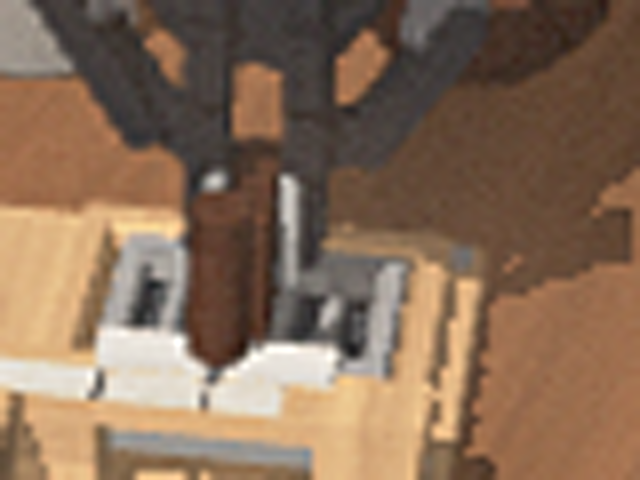

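{"method": "play_rows", "body": {"increments": [[0, 0, 0, 0, 0, 0, 22], [0, 0, 0, 0, 0, 0, 30], [0, 0, 0, 0, 0, 0, 50], [0, 0, 0, 0, 0, 0, 50], [0, 0, 0, 0, 0, 0, 50], [0, -0.2, 0, 0, 0, 0, 50], [0, -0.6, 0, 0, 0, 0, 50], [0, -0.9, 0, 0, 0, 0, 50], [0, -0.9, 0, 0, 0, 0, 50], [0, -0.9, 0, 0, 0, 0, 50], [0, -0.3, 0, 0, 0, 0, 50], [0, 0, 0, 0, 0, 0, 50], [0, 0, 0, 0, 0, 0, 50]]}}

```text
time_s: 15.18
eef_pos: [0.5411, -0.1143, 0.2179]
eef_rot: [-90.1, 0.1, -76.6]
wrist_force: [-1.0, 0.2, -0.5]
finger_gap: 0.0427
```

```bash
python3 - <<'E'
from go import *
go([.526,-.046,.2],-76.6)
for n in("side","top"):
    cv2.imwrite(f"pics/{n}7.png",bot.read_camera(n)[:,:,::-1])
a=cv2.imread("pics/side7.png")[180:260,280:380];b=cv2.imread("pics/top7.png")[165:245,345:445]
cv2.imwrite("pics/p7.png",cv2.resize(np.hstack([a,b]),None,fx=4,fy=4,interpolation=cv2.INTER_CUBIC))
E
```

```text
t 15.18 pos [ 0.541 -0.114  0.218] rot [-90.107   0.062 -76.573] gap 0.0427 F [-1.005  0.23  -0.476]
world d [-0.015  0.068 -0.018] units now-axes [-2.329  0.599  0.041] units after-turn [-2.33   0.596  0.039] turn [ 0.013  0.003 -0.008]
```

View pics/p7.png

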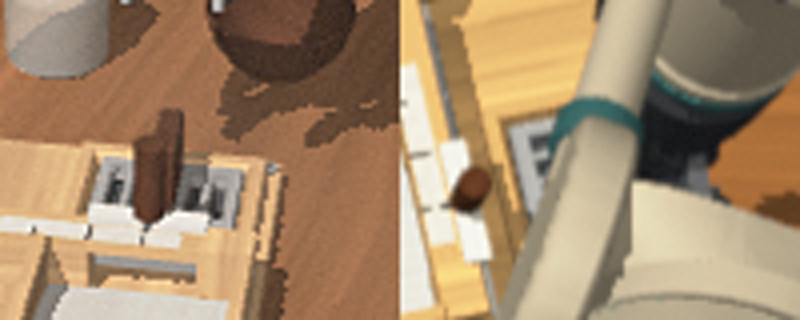

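{"method": "play_rows", "body": {"increments": [[-0.6, 0, 0, 0, 0, 0, 60], [-1, 0, 0, 0, 0, 0, 60], [-1, 0, 0, 0, 0, 0, 60], [-1, 0, 0, 0, 0, 0, 60], [-1, 0, 0, 0, 0, 0, 60], [-1, 0, 0, 0, 0, 0, 60], [-1, 0, 0, 0, 0, 0, 60], [-1, 0, 0, 0, 0, 0, 60], [-0.4, 0, 0, 0, 0, 0, 60], [0, 0, 0, 0, 0, 0, 60]]}}

```text
time_s: 16.52
eef_pos: [0.4855, 0.1197, 0.2189]
eef_rot: [-90.0, -0.0, -76.5]
wrist_force: [0.3, -0.3, 0.5]
finger_gap: 0.0513
```

```bash
python3 - <<'E'
from go import *
go([.526,-.046,.2],-76.6)
for n in("side","top"):
    cv2.imwrite(f"pics/{n}8.png",bot.read_camera(n)[:,:,::-1])
a=cv2.imread("pics/side8.png")[180:260,280:380];b=cv2.imread("pics/top8.png")[165:245,345:445]
cv2.imwrite("pics/p8.png",cv2.resize(np.hstack([a,b]),None,fx=4,fy=4,interpolation=cv2.INTER_CUBIC))
E
```

```text
t 16.52 pos [0.485 0.12  0.219] rot [-90.022  -0.02  -76.457] gap 0.0513 F [ 0.263 -0.277  0.47 ]
world d [ 0.041 -0.166 -0.019] units now-axes [5.685 0.631 0.02 ] units after-turn [5.685 0.629 0.034] turn [0.003 0.018 0.003]
```

View pics/p8.png

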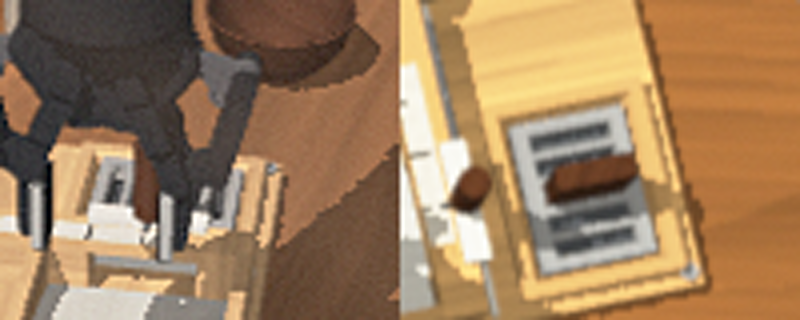

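```bash
python3 - <<'E'
from go import *
im=cv2.imread("pics/top8.png")[:,:,::-1];x0,y0=368,185
r=im[y0:240,x0:415].astype(int);mx,mn=r.max(2),r.min(2)
g=((r[:,:,2]>=r[:,:,0]-22)&(mx>40)).astype(np.uint8)
c=max(cv2.findContours(g,cv2.RETR_EXTERNAL,cv2.CHAIN_APPROX_NONE)[0],key=cv2.contourArea)
w=np.array([onz("top",p[0][0]+x0,p[0][1]+y0,.022)[:2]*1000 for p in c],np.float32)
print("plate",cv2.minAreaRect(w))
# post mask, both views (side from first picture)
for n,f,(a,b,cx,d) in(("top","top8",(352,200,372,222)),("side","side0",(305,205,330,242))):
    r=cv2.imread(f"pics/{f}.png")[:,:,::-1][b:d,a:cx].astype(int)
    m=((r.max(2)<110)&(r[:,:,0]>r[:,:,2]+10)).astype(np.uint8)
    c=max(cv2.findContours(m,cv2.RETR_EXTERNAL,cv2.CHAIN_APPROX_NONE)[0],key=cv2.contourArea)
    print(n,cv2.boundingRect(c),np.array([a,b]));print(m)
E
```

```text
plate ((540.1996459960938, -112.24134826660156), (84.3250732421875, 64.36087799072266), 13.664417266845703)
top (6, 7, 10, 11) [352 200]
[[0 0 0 0 0 0 0 0 0 0 0 0 0 0 0 0 0 0 0 0]
 [0 0 0 0 0 0 0 0 0 0 0 0 0 0 0 0 0 0 0 0]
 [0 0 0 0 0 0 0 0 0 0 0 0 0 0 0 0 0 0 0 0]
 [0 0 0 0 0 0 0 0 0 0 0 0 0 0 0 0 0 0 0 0]
 [0 0 0 0 0 0 0 0 0 0 0 0 0 0 0 0 0 0 0 0]
 [0 0 0 0 0 0 0 0 0 0 0 0 0 0 0 0 0 0 0 0]
 [0 0 0 0 0 0 0 0 0 0 0 0 0 0 0 0 0 0 0 0]
 [0 0 0 0 0 0 0 0 0 0 0 1 0 0 0 0 0 0 0 0]
 [0 0 0 0 0 0 0 0 0 0 0 1 0 0 0 0 0 0 0 0]
 [0 0 0 0 0 0 0 0 0 1 1 0 0 0 0 0 0 0 0 0]
 [0 0 0 0 0 0 0 0 1 0 0 0 0 0 1 1 0 0 0 0]
 [0 0 0 0 0 0 0 1 1 0 0 0 0 0 1 1 0 0 0 0]
 [0 0 0 0 0 0 0 1 1 1 0 0 0 1 1 0 0 0 0 0]
 [0 0 0 0 0 0 0 1 1 1 1 0 1 1 1 0 0 0 0 0]
 [0 0 0 0 0 0 1 1 1 1 1 1 1 1 0 0 0 0 0 0]
 [0 0 0 0 0 0 1 1 1 1 1 1 1 1 0 0 0 0 0 0]
 [0 0 0 0 0 0 1 1 1 1 1 1 1 0 0 0 0 0 0 0]
 [0 0 0 0 0 0 0 0 1 1 1 1 0 0 0 0 0 0 0 0]
 [0 0 0 0 0 0 0 0 0 0 0 0 0 0 0 0 0 0 0 0]
 [0 0 0 0 0 0 0 0 0 0 0 0 0 0 0 0 0 0 0 0]
 [0 0 0 0 0 0 0 0 0 0 0 0 0 0 0 0 0 0 0 0]
 [0 0 0 0 0 0 0 0 0 0 0 0 0 0 0 0 0 0 0 0]]
side (8, 9, 9, 2
[... 1274 characters left out ...]
0 0 0 0 0]
 [0 0 0 0 0 0 0 0 1 1 1 1 1 1 1 1 0 0 0 0 0 0 0 0 0]
 [0 0 0 0 0 0 0 0 1 1 1 1 1 1 1 1 0 0 0 0 0 0 0 0 0]
 [0 0 0 0 0 0 0 0 1 1 1 1 1 1 1 1 0 0 0 0 0 0 0 0 0]
 [0 0 0 0 0 0 0 0 0 1 1 1 1 1 1 1 0 0 0 0 0 0 0 0 0]
 [0 0 0 0 0 0 0 0 0 1 1 1 1 1 1 1 0 0 0 0 0 0 0 0 0]
 [0 0 0 0 0 0 0 0 0 0 1 1 1 1 1 1 0 0 0 0 0 0 0 0 0]
 [0 0 0 0 0 0 0 0 0 0 0 1 1 1 0 0 0 0 0 0 0 0 0 0 0]
 [0 0 0 0 0 0 0 0 0 0 0 0 0 0 0 0 0 0 0 0 0 0 0 0 0]
 [0 0 0 0 0 0 0 0 0 0 0 0 0 0 0 0 0 0 0 0 0 0 0 0 0]
 [0 0 0 0 0 0 0 0 0 0 0 0 0 0 0 0 0 0 0 0 0 0 0 0 0]
 [0 0 0 0 0 0 0 0 0 0 0 0 0 0 0 0 0 0 0 0 0 0 0 0 0]
 [0 0 0 0 0 0 0 0 0 0 0 0 0 0 0 0 0 0 0 0 0 0 0 0 0]
 [0 0 0 0 0 0 0 0 0 0 0 0 0 0 0 0 0 0 0 0 0 0 0 0 0]]
```

The plate sits square in the pocket: 84.3 × 64.4 mm seen at rim height, yaw 13.7°. It made contact exactly 12 mm higher than it did on the table. The shutter post is next.

{"method": "play_rows", "body": {"increments": [[0.6, 0, 0, 0, 0, 0, 80], [1, 0, 0, 0, 0, 0, 80], [1, 0, 0, 0, 0, 0, 80], [1, 0, 0, 0, 0, 0, 80], [1, 0, 0, 0, 0, 0, 80], [0.8, 0, 0.02, 0, 0, 0, 80], [0.3, 0, 0, 0, 0, 0, 80], [0, 0, 0, 0, 0, 0, 80], [0, 0, 0, 0, 0, 0, 80]]}}

```text
time_s: 17.75
eef_pos: [0.5259, -0.0469, 0.2189]
eef_rot: [-90.0, 0.0, -76.6]
wrist_force: [-1.2, -0.1, -0.4]
finger_gap: 0.0687
```

```bash
python3 - <<'E'
from go import *
go([.526,-.0465,.131],-76.6)
cv2.imwrite("pics/side9.png",bot.read_camera("side")[:,:,::-1])
cv2.imwrite("pics/p9.png",cv2.resize(cv2.imread("pics/side9.png")[150:250,260:360],None,fx=5,fy=5,interpolation=cv2.INTER_CUBIC))
E
```

```text
t 17.75 pos [ 0.526 -0.047  0.219] rot [-90.026   0.03  -76.568] gap 0.0687 F [-1.196 -0.102 -0.434]
world d [ 0.     0.    -0.088] units now-axes [-0.01   2.93   0.009] units after-turn [-0.011  2.93   0.008] turn [ 0.003  0.004 -0.004]
```

View pics/p9.png

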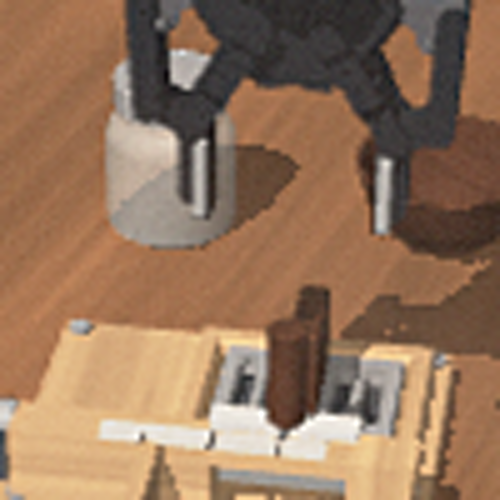

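Centred over the post, with the fingers either side of it. I'll go down 87 mm, then close.

{"method": "play_rows", "body": {"increments": [[0, 0.5, 0, 0, 0, 0, 80], [0, 0.7, 0, 0, 0, 0, 80], [0, 0.7, 0, 0, 0, 0, 80], [0, 0.6, 0, 0, 0, 0, 80], [0, 0.4, 0, 0, 0, 0, 80], [0, 0, 0, 0, 0, 0, 80], [0, 0, 0, 0, 0, 0, 0], [0, 0, 0, 0, 0, 0, 0], [0, 0, 0, 0, 0, 0, 0], [0, 0, 0, 0, 0, 0, 0], [0, 0, 0, 0, 0, 0, 0], [0, 0, 0, 0, 0, 0, 0], [0, 0, 0, 0, 0, 0, 0]], "squeeze": 60}}

```text
time_s: 19.42
eef_pos: [0.5268, -0.0473, 0.1328]
eef_rot: [-89.9, -0.0, -76.6]
wrist_force: [-0.2, -0.1, 6.3]
finger_gap: 0.0165
```

```bash
python3 - <<'E'
from go import *
go([.526,-.0465,.131],-76.6)
cv2.imwrite("pics/side10.png",bot.read_camera("side")[:,:,::-1])
cv2.imwrite("pics/p10.png",cv2.resize(cv2.imread("pics/side10.png")[150:250,260:360],None,fx=5,fy=5,interpolation=cv2.INTER_CUBIC))
E
```

```text
t 19.43 pos [ 0.527 -0.047  0.133] rot [-89.91   -0.037 -76.576] gap 0.0165 F [-0.25  -0.062  6.337]
world d [-0.001  0.001 -0.002] units now-axes [-0.031  0.058 -0.02 ] units after-turn [-0.031  0.058 -0.02 ] turn [-0.011  0.003  0.005]
```

View pics/p10.png

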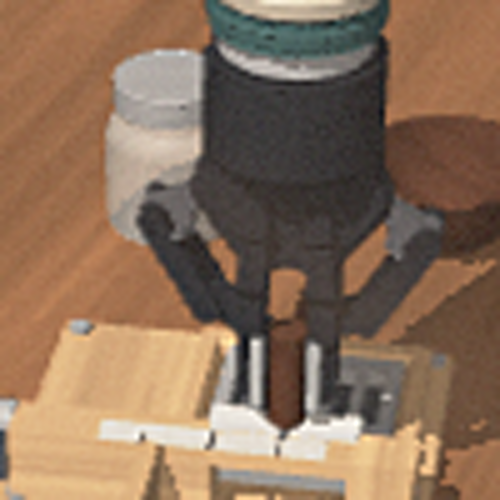

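{"method": "play_rows", "body": {"increments": [[0, 0, 0.1, 0, 0, 0, 0], [0, 0, 0.2, 0, 0, 0, 0], [0, 0, 0.2, 0, 0, 0, 0], [0, 0, 0.2, 0, 0, 0, 0], [0, 0, 0.2, 0, 0, 0, 0], [0, 0, 0.1, 0, 0, 0, 0], [0, 0, 0, 0, 0, 0, 0], [0, 0, 0, 0, 0, 0, 0], [0, 0, 0, 0, 0, 0, 0], [0, 0, 0, 0, 0, 0, 0]], "squeeze": 80}}

```text
time_s: 20.72
eef_pos: [0.5531, -0.0409, 0.1328]
eef_rot: [-90.3, -0.0, -76.5]
wrist_force: [-7.1, -1.9, 11.6]
finger_gap: 0.0161
```

```bash
python3 - <<'E'
from go import *
go([.526+.0292,-.0465+.007,.131],-76.6)
for n in("side","top"):
    cv2.imwrite(f"pics/{n}11.png",bot.read_camera(n)[:,:,::-1])
a=cv2.imread("pics/side11.png")[180:280,260:360];b=cv2.imread("pics/top11.png")[150:250,320:420]
cv2.imwrite("pics/p11.png",cv2.resize(np.hstack([a,b]),None,fx=4,fy=4,interpolation=cv2.INTER_CUBIC))
E
```

```text
t 20.73 pos [ 0.553 -0.041  0.133] rot [-90.286  -0.023 -76.52 ] gap 0.0161 F [-7.07  -1.936 11.572]
world d [ 0.002  0.001 -0.002] units now-axes [-0.03   0.059  0.08 ] units after-turn [-0.03   0.059  0.08 ] turn [0.036 0.01  0.003]
```

View pics/p11.png

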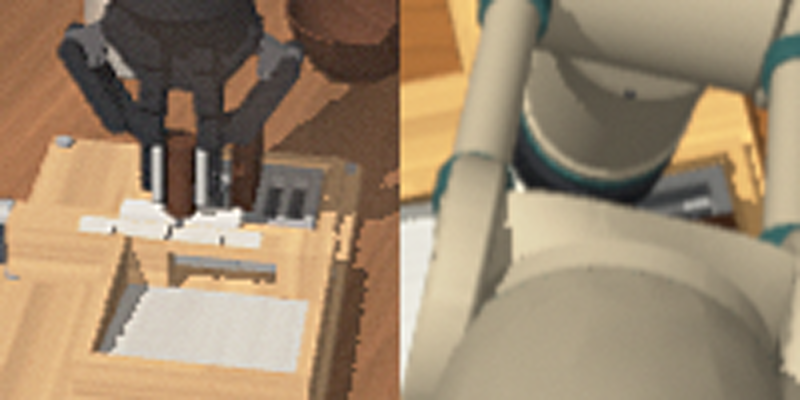

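```bash
python3 - <<'E'
from go import *
for f in("side0","side11"):
    im=cv2.imread(f"pics/{f}.png");cv2.imwrite(f"pics/z_{f}.png",cv2.resize(im[215:250,280:330],None,fx=8,fy=8,interpolation=cv2.INTER_CUBIC))
cv2.imwrite("pics/z.png",np.vstack([cv2.imread("pics/z_side0.png"),cv2.imread("pics/z_side11.png")]))
# sub-pixel travel of the shutter's white top: template match of post foot patch
a=cv2.imread("pics/side0.png");b=cv2.imread("pics/side11.png")
k=8
T=cv2.resize(a[229:242,311:325],None,fx=k,fy=k,interpolation=cv2.INTER_CUBIC)
S=cv2.resize(b[220:250,290:335],None,fx=k,fy=k,interpolation=cv2.INTER_CUBIC)
m=cv2.matchTemplate(S,T,cv2.TM_CCOEFF_NORMED);_,v,_,p=cv2.minMaxLoc(m);d=np.array([p[0]/k+290-311,p[1]/k+220-229]);print(v,d)
P=np.array([.526,-.0465,.054]);X=np.array([np.cos(np.radians(13.5)),np.sin(np.radians(13.5)),0])
for L in(.025,.0275,.03,.0325):print(L,proj("side",P+L*X)-proj("side",P))
E
```

```text
0.8769421577453613 [-12.375  -0.875]
0.025 [-11.265  -1.086]
0.0275 [-12.389  -1.195]
0.03 [-13.513  -1.303]
0.0325 [-14.636  -1.412]
```

View pics/z.png

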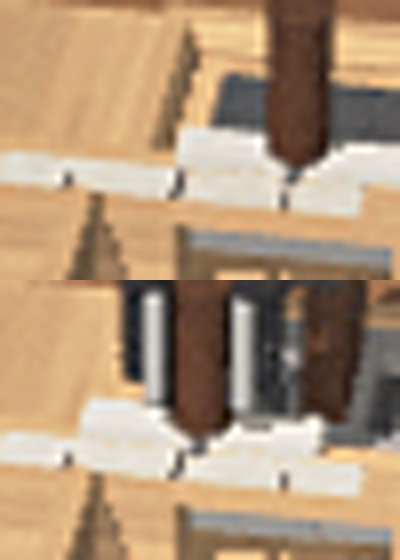

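The camera gives 27.4 mm of travel and the arm 27.1 mm, so I'll nudge it 2.7 mm further.

{"method": "play_rows", "body": {"increments": [[0, 0, 0.05, 0, 0, 0, 0], [0, 0, 0.04, 0, 0, 0, 0], [0, 0, 0, 0, 0, 0, 0], [0, 0, 0, 0, 0, 0, 0], [0, 0, 0, 0, 0, 0, 0], [0, 0, 0, 0, 0, 0, 0], [0, 0, 0, 0, 0, 0, 0]]}}

```text
time_s: 21.7
eef_pos: [0.5555, -0.0403, 0.1328]
eef_rot: [-90.3, -0.0, -76.5]
wrist_force: [-8.6, -2.8, 11.4]
finger_gap: 0.0163
```

```bash
python3 - <<'E'
from go import *
go([.5268+.0292,-.0473+.007,.131],-76.6)
for n in("side","top"):
    cv2.imwrite(f"pics/{n}12.png",bot.read_camera(n)[:,:,::-1])
a=cv2.imread("pics/side0.png");b=cv2.imread("pics/side12.png");k=8
T=cv2.resize(a[229:242,311:325],None,fx=k,fy=k,interpolation=cv2.INTER_CUBIC)
S=cv2.resize(b[220:250,290:335],None,fx=k,fy=k,interpolation=cv2.INTER_CUBIC)
m=cv2.matchTemplate(S,T,cv2.TM_CCOEFF_NORMED);_,v,_,p=cv2.minMaxLoc(m);print(v,p[0]/k+290-311,p[1]/k+220-229)
cv2.imwrite("pics/p12.png",cv2.resize(b[190:260,270:370],None,fx=7,fy=7,interpolation=cv2.INTER_CUBIC))
E
```

```text
t 21.7 pos [ 0.555 -0.04   0.133] rot [-90.316  -0.02  -76.516] gap 0.0163 F [-8.559 -2.845 11.42 ]
world d [ 0.001  0.    -0.002] units now-axes [0.003 0.059 0.018] units after-turn [0.003 0.059 0.018] turn [0.039 0.011 0.002]
0.9023985266685486 -13.25 -1.0
```

View pics/p12.png

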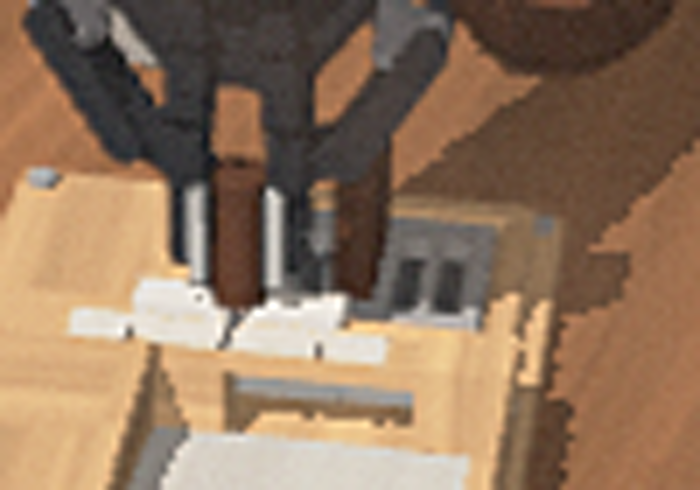

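FK and the camera both give about 29.5 mm, and the spring reads 9 N, as expected at half travel. The plate is still seated, so I'm handing in while holding the post.

```bash
python3 -c "
from workcell import bot
print(bot.close_job())"
```

```text
the job is handed in; nothing more can be done
None
```

The grading plate is seated in the pocket, and I handed the job in at about 21.8 s with the gripper still holding the shutter at half travel. The hand-in reports no verdict, so these are my own last checks.

- **Plate:** I picked the grey plate with the dark bar, lowered it into the pocket and let go with the shutter shut. It touched down 12.0 mm higher than it had on the table, which matches the pocket floor. From above, after release, it lay square at yaw 13.7° against about 13.4° for the pocket.
- **Shutter:** Travel was about 29.5 mm of the 30 mm wanted, from both the side camera and the arm's own position. The wrist felt about 9 N along the slide, which is the spring force expected at half travel. The last grip setting was 80 N.
- **Bystanders:** Nothing came near the bowl, jar or brush. I did not re-measure their positions.

**Readings that disagreed:**
- The two cameras and the arm differed by about 2 mm on position.
- By the top camera alone, the plate centre looked about 2 mm (x −1.5 to −2, y +1) from the pocket centre I measured before placing. A seated plate has only 1.5 mm to spare, so I took this as calibration error, given the contact height.
- The wrist also showed a steady 11 N upward force while gripping the post. That is well below the limits, and I left it.

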